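# Load the detergent doser and dial in the dose

### The job

Load the detergent doser: slide its cover fully open, set the tall fresh detergent block upright on the chamber floor (leave the thin worn block and everything else where they are) and slide the cover fully shut. Then turn the dial clockwise to its fifth click stop, five ticks on from the long zero tick, let go of it, and finally press the start button right down and release it.

Things in the scene. Friction and masses are not known exactly. Their poses are not given: they have to be found in the camera images.
- doser: White doser fixed to the bench, 190 (x) x 410 (y) x 90 mm high. Origin: centre of its underside on the bench; x points away from the robot at yaw 0, y along its length to the left, z up. Along +y in its frame: start button at y = -170 mm, dial at -85 mm, chamber at +32 mm, beyond it the cover parks. Beside the cover run two low metal rails, tops 100 mm above the bench, at x = +-76 mm.
- chamber (a point): Centre of the chamber's floor, 30 mm above the bench; axes as the doser's. The chamber is open at the top (at 90 mm): inside 130 mm along the doser's x, 84 mm along its y, 60 mm deep.
- cover (a joint): Grey sliding cover on top of the doser, m: 0 is fully shut against its stop, 0.100 fully open; opens along the doser's +y. It may start a little open. Sliding friction about 1.5 N, no spring: it stays where left.
- cover_grip (a point): Middle of the upright grip rib that moves with the cover, 112 mm above the bench. The rib is 12 mm thick (doser's y), 60 mm long (doser's x) and stands 26 mm up from the cover plate, whose top is 97 mm above the bench. With the cover shut the rib is right above the chamber's centre. The plate is 140 x 94 mm.
- fresh_center (a point): Centre (half-way up) of the fresh detergent block, off-white, rounded, about 160 g, standing upright on the bench: 40 mm (its x) x 60 mm (its y) x 50 mm high (its z). Same plan as the worn block but much taller.
- stub_center (a point): Centre of the worn block, same material, 40 x 60 mm but only 18 mm thick. To be left alone.
- dial (a joint): Angle of the dose dial, rad, growing clockwise seen from above. It clicks into a stop at every 0.4189 rad (24 degrees): position n is n x 0.4189, from 0 (long tick) to 9 (3.770, the end stop). It starts at one of the positions 0, 1 or 2. The fifth position is 2.094. A click takes about 0.1 N m; let go between two stops, it springs to the nearer one.
- dial_grip (a point): On the dial's axis at gripping height, 123 mm above the bench. Black knob: straight grip bar 46 mm long, 14 mm thick, 99 to 131 mm above the bench, over a 48 mm round skirt (93 to 101 mm). A white line on one half of the bar is the pointer: at dial value 0 it points along the doser's +y (bar along the doser's y); at value v it has turned clockwise from there by v.
- dial_zero (a point): The long, thick tick (position 0) on the round metal plate about the dial, 37 mm from the dial's axis towards the doser's +y, 92 mm above the bench. Nine short ticks follow it clockwise, 24 degrees apart: positions 1 to 9.
- start_top (a point): Middle of the top face of the round start button, 30 mm across; it goes down 6 mm against a spring (about 5 N when fully down) and comes back.
- start (a joint): Travel of the start button, m: 0 up, 0.006 fully down.
- bottle_mid (a point): Bystander: grey detergent bottle, 72 mm across, 200 mm tall, upright; the point is 100 mm up its axis.
- scoop_mid (a point): Bystander: white dosing cup, 70 mm across the rim, 70 mm tall; the point is half-way up its axis.
- brush_mid (a point): Bystander: scrubbing brush lying on the bench; the point is at its body origin.
There are look-alikes about, which are no part of the job. What is shaped like the part that bears fresh_center but brown, green or purple is not meant.

How it is judged:
By the outcome, as a careful person would: the job done as asked, in the order asked, and still so for the second after the job is handed in, with the robot touching nothing.
It also fails if it takes over 72 s, if anything falls off the work surface, if the arm or the gripper's body presses on something with over 40 N, if the wrist force passes 120 N, or if a joint passes its speed limit or range.

### The arm

A 6-joint arm with a two-finger parallel gripper is mounted at the origin on the work surface. World frame = base frame: x ahead of the robot, y to its left, z up, the work surface at z = 0. Lengths are in m, angles in degrees, forces in N, time in s.
With the tool pointing down it reaches from about 0.25 to 0.725 m from the base axis. Payload 9.7 kg.
Tool frame: the origin (TCP) lies at the very end of the fingers, on their centre line; the grasp point (between the pads) lies 19 mm behind it (bot.grip_point_offset is the z of the grasp point in the tool frame, in m); z points along the fingers, x is the direction in which the jaws open and shut, and the axes are right-handed (so a half turn about z gives the same grasp; the last joint's range is limited). The gripper opens to 85 mm and grips with 20 to 120 N. Pads are 22 mm wide; open, the fingers measure 114 mm over their backs; the gripper's body (76 mm by 85 mm) begins 54 mm behind the grasp point. The pads swing forward as they close: fully open they stand 13 mm farther back than shut.
Start: joints at [-69.557, 4.979, 10.078, 95.1, 0, 90], TCP at [0.192, -0.515, 0.231] pointing down, gripper open.
Joint ranges: [-179.16, 179.16], [-48.56, 103.87], [-65.8, 70.77], [-126.05, 130.52], [-82.76, 87.17], [-180, 180]. Speed limits (degrees/s): [127.2, 127.2, 147.25, 180, 180, 180].

### API

Orientations are given as [roll, pitch, yaw] about the fixed x, y, z axes, in that order (R = Rz(yaw) Ry(pitch) Rx(roll)).
In Python, from workcell import get_obs, viewer, job_done, bot gives the robot as it stands.
- The arm moves only by the shell command python3 -m handwheel 'ROWS' [FORCE]. ROWS is JSON, a list of rows, each a list of 5 numbers: the closure, from 0 (fully open) to 1 (shut), then the shift along the world's x, y, z in m, then the turn about the world's z in degrees. A call has 1 to 5 rows; each row is the pose to reach, as a shift and turn from the pose measured when the call began; what a row does not reach only later rows make up. A row lasts 1/10 s, in which the tool goes at most 50 mm and 8.59 degrees, less where a joint would pass 70% of its speed; a pose out of reach is approached as far as the arm can. A call with a gripper value outside its range is refused whole. The fingers move at their own pace and stop on an object; FORCE is the grip in N (left out, the last holds). Time passes only in rows, so rows that repeat a pose let the fingers close. It gives the time, the measured TCP pose, the force and the opening at its end, in the units of the state.
- get_obs(): the state, without advancing time (a new reading comes with each control period).
- viewer.camera(name): name is "scene" or "side" or "wrist"; returns a dict with "color" (400x640x3 uint8, blue, green, red), "K" (3x3 intrinsics, pixels), "dist_coeffs" ([k1, k2, p1, p2, k3] as OpenCV has them; the pictures are not rectified), "origin" and "orientation" of the camera in the world. Camera axes: x right, y down, z forward; pixel columns grow to the right and rows downward; lengths in m; the calibration is good to about 2 mm. A picture is of the moment at which its call begins. There is no depth.
- job_done(): hands the job in, once; it reports no verdict.
The state is a dict: "time": time; "q": joint angles; "qd": joint speeds; "joint_efforts": joint torques, N m; "ee_pos": TCP position; "tcp_rot": TCP orientation; "wrist_force": force on the tool from outside, world axes, zero at the start; "torque": the same for the moment, N m; "opening": finger opening in m.
Only numpy, scipy, OpenCV 4.12 (cv2) and the standard library are available. Lean on these libraries where they do the work, as an engineer would, in place of code of your own. Each camera call takes 0.05 s, during which the arm holds its last target.

## Working session

There is one attempt and no reset: what is moved stays moved. The work goes in short steps, Python scripts to look and compute and a shell command to move; the robot and the scene stay as the last step left them, time stands still between calls to the robot, and variables do not carry over. Pictures are saved under pics/ and viewed, and the job is handed in when it is done.

```bash
mkdir -p pics; ls
cat > h.py <<'E'
import numpy as np, cv2
from workcell import get_obs, viewer, job_done, bot
from scipy.spatial.transform import Rotation as R
def ori(c):
    o=np.array(c["orientation"],float)
    return o if o.shape==(3,3) else R.from_euler('xyz',o,degrees=True).as_matrix()
def ray(c,px):
    p=cv2.undistortPoints(np.array(px,float).reshape(-1,1,2),np.array(c["K"]),np.array(c["dist_coeffs"])).reshape(-1,2)
    d=np.c_[p,np.ones(len(p))]@ori(c).T
    return np.array(c["origin"]),d
def onplane(c,px,z):
    o,d=ray(c,px); return o+d*((z-o[2])/d[:,2])[:,None]
def tri(c1,p1,c2,p2):
    o1,d1=ray(c1,[p1]);o2,d2=ray(c2,[p2]);d1=d1[0]/np.linalg.norm(d1);d2=d2[0]/np.linalg.norm(d2)
    A=np.c_[d1,-d2];s=np.linalg.lstsq(A,o2-o1,rcond=None)[0]
    a=o1+s[0]*d1;b=o2+s[1]*d2
    return (a+b)/2,np.linalg.norm(a-b)
def proj(c,P):
    M=ori(c).T;t=-M@np.array(c["origin"])
    return cv2.projectPoints(np.array(P,float).reshape(-1,1,3),cv2.Rodrigues(M)[0],t,np.array(c["K"]),np.array(c["dist_coeffs"]))[0].reshape(-1,2)
E
python3 - <<'E'
from h import *
import pickle
o=get_obs();print({k:np.round(v,3) for k,v in o.items()}, bot.grip_point_offset)
for n in("scene","side","wrist"):
    c=viewer.camera(n);print(n,c["origin"],c["orientation"],c["K"][0][0]);cv2.imwrite(f"pics/{n}0.png",c["color"]);pickle.dump(c,open(f"{n}0.pkl","wb"))
E
```

```text
pics
{'time': np.float64(0.0), 'q': array([-69.557,   5.009,  10.033,  95.098,   0.   ,  90.001]), 'qd': array([ 0.13 ,  0.078, -0.069,  0.028, -0.014, -0.027]), 'joint_efforts': array([-4.0000e-03, -5.2039e+01,  4.6480e+01,  1.6000e-02, -0.0000e+00,
        0.0000e+00]), 'ee_pos': array([ 0.192, -0.515,  0.231]), 'tcp_rot': array([-1.8000e+02,  7.4000e-02, -6.9558e+01]), 'wrist_force': array([-0.105, -0.356, -0.022]), 'torque': array([0.044, 0.   , 0.024]), 'opening': np.float64(0.085)} -0.0187
scene [ 1.18580144 -0.36098562  0.91316728] [-138.29428649   -0.8203815    57.42148004] 388.6490421778083
side [-0.01345555 -0.81822301  0.79328382] [-123.57153972   -0.62030621  -35.66552395] 393.28622141533293
wrist [ 0.26585787 -0.48784358  0.3732414 ] [ 1.62190900e+02  5.91093697e-02 -6.96311219e+01] 293.7529308148713
```

View pics/scene0.png

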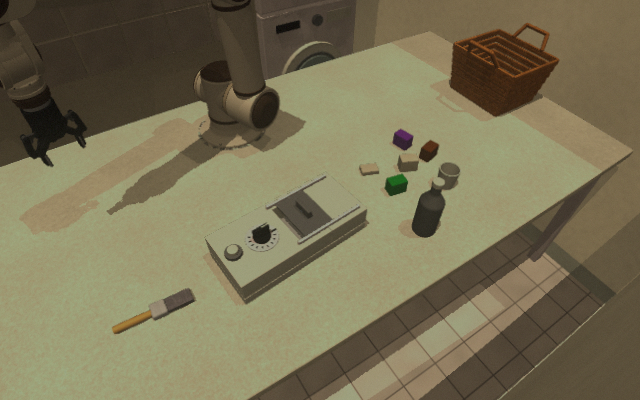

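View pics/side0.png

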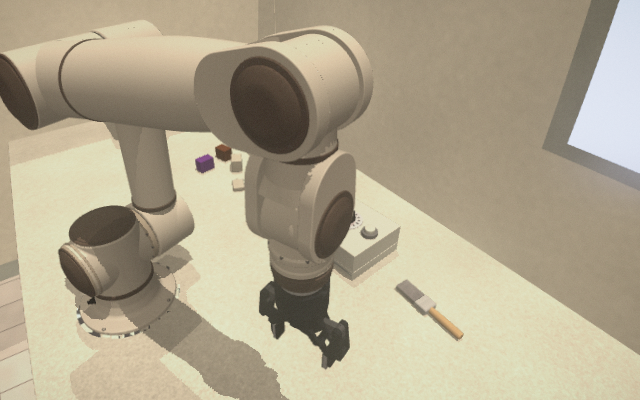

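View pics/wrist0.png

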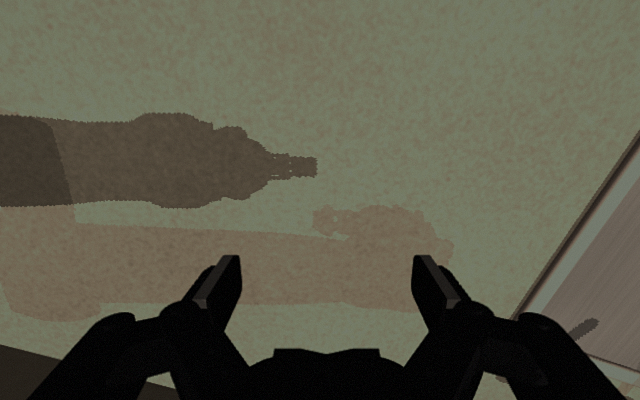

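The scene picture shows the doser around (287,235), with dial (262,236), button (234,251) and rib (304,208). Candidates for the fresh block: off-white tall (408,162), off-white thin worn (369,169), purple (403,139), brown (429,151), green (397,185), and the white cup (449,175). By the description it is the one at (408,162). I'll check that in a crop.

Run:
```python
from h import *
im=cv2.imread("pics/scene0.png")
cv2.imwrite("pics/cropb.png",cv2.resize(im[120:245,350:475],None,fx=4.8,fy=4.8,interpolation=cv2.INTER_CUBIC))
cv2.imwrite("pics/cropd.png",cv2.resize(im[170:300,200:375],None,fx=4.5,fy=4.5,interpolation=cv2.INTER_CUBIC))
```

```text
(no output)
```

View pics/cropb.png

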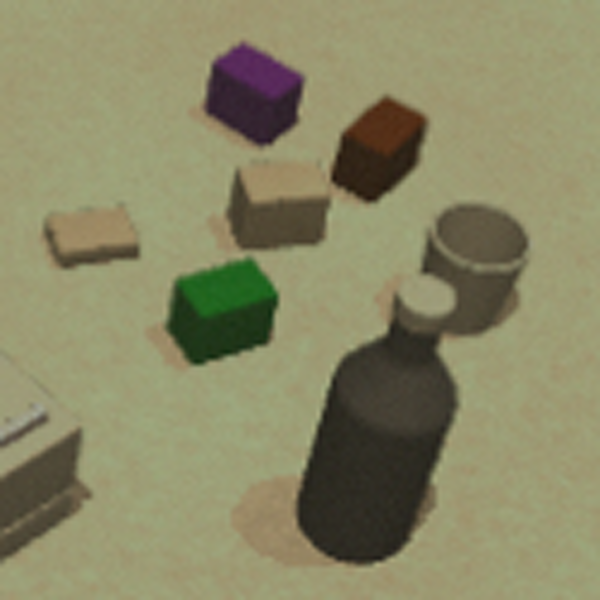

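View pics/cropd.png

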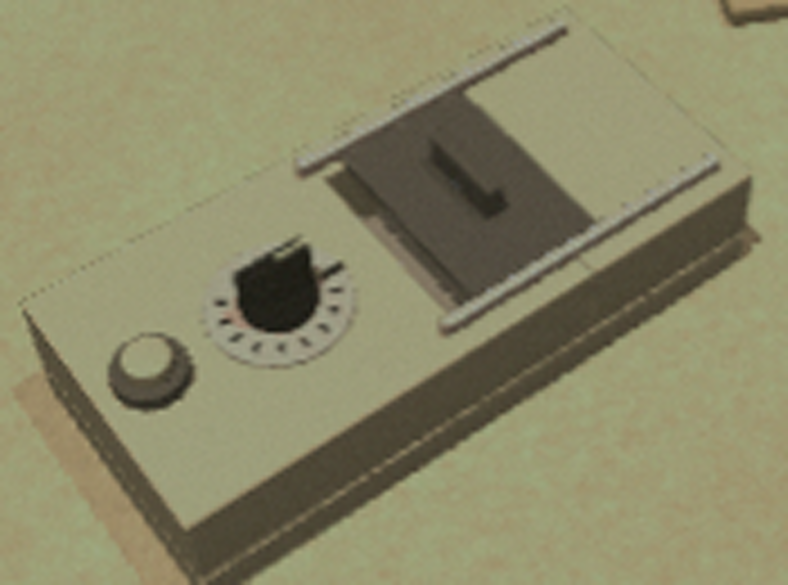

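The crop confirms it: tall off-white block at scene (408,162), thin worn one at (369,169). The cover is partly open. Next: the doser pose, the block pose and the rest.

Run:
```python
from h import *
import pickle
c=pickle.load(open("scene0.pkl","rb"))
def d2p(L): return [(200+(x+.5)/4.5-.5,170+(y+.5)/4.5-.5) for x,y in L]
def b2p(L): return [(350+(x+.5)/4.8-.5,120+(y+.5)/4.8-.5) for x,y in L]
P=onplane(c,d2p([(22,303),(187,528),(750,180),(570,8)]),.09);print(P.round(4),P.mean(0))
for i in range(4):print(np.linalg.norm(P[i]-P[(i+1)%4]),np.degrees(np.arctan2(*(P[(i+1)%4]-P[i])[1::-1])))
m=P.mean(0); y=(P[2]+P[3]-P[0]-P[1])[:2];print("yaw",np.degrees(np.arctan2(-y[0],y[1])))
# rib top corners z=.123
print("rib",onplane(c,d2p([(433,143),(493,210),(507,200),(441,137)]),.123))
print("button",onplane(c,d2p([(146,358)]),.11))
print("dial bar top pts",onplane(c,d2p([(238,277),(298,240),(275,262)]),.131), "zero",onplane(c,d2p([(332,271)]),.092))
# fresh top corners
F=onplane(c,b2p([(240,165),(325,162),(328,197),(233,203)]),.05);print("fresh",F.round(4),F.mean(0))
for i in range(4):print(np.linalg.norm(F[i]-F[(i+1)%4]),np.degrees(np.arctan2(*(F[(i+1)%4]-F[i])[1::-1])))
for n,q in dict(purple=(255,70),brown=(385,130),green=(222,285)).items():print(n,onplane(c,b2p([q]),.05))
print("cup",onplane(c,b2p([(477,238)]),.07),"bottle",onplane(c,b2p([(428,290)]),.2),"stub",onplane(c,b2p([(90,228)]),.018))
```

```text
[[ 0.5113 -0.2856  0.09  ]
 [ 0.6977 -0.2659  0.09  ]
 [ 0.66    0.1333  0.09  ]
 [ 0.4714  0.1219  0.09  ]] [ 0.58510777 -0.07407853  0.09      ]
0.18742253453197147 6.025497004088359
0.4010314302231129 95.3939088554371
0.1889462994244011 -176.53727197225473
0.4094672082250379 -84.40629715040546
yaw 5.4948455948476065
rib [[ 0.55554217 -0.03235409  0.123     ]
 [ 0.61988137 -0.02883865  0.123     ]
 [ 0.61769122 -0.01785942  0.123     ]
 [ 0.5538567  -0.02577502  0.123     ]]
button [[ 0.60015241 -0.24263404  0.11      ]]
dial bar top pts [[ 0.59180115 -0.17922213  0.131     ]
 [ 0.58580338 -0.13843735  0.131     ]
 [ 0.59318021 -0.15676379  0.131     ]] zero [[ 0.58748163 -0.12097888  0.092     ]]
fresh [[0.4953 0.4024 0.05  ]
 [0.5244 0.4563 0.05  ]
 [0.5533 0.4331 0.05  ]
 [0.5233 0.3724 0.05  ]] [0.52409239 0.41605786 0.05      ]
0.06124152842444735 61.6400088926942
0.03697842426108792 -38.74547255088724
0.06769414116002569 -116.23313087199848
0.041023333974246075 133.0587209514351
purple [[0.4188496  0.48167575 0.05      ]]
brown [[0.52082255 0.51746818 0.05      ]]
green [[0.5814469  0.31414876 0.05      ]]
cup [[0.65086348 0.47310834 0.07      ]] bottle [[0.74908632 0.29118247 0.2       ]] stub [[0.46593819 0.29632388 0.018     ]]
```

Estimated doser pose: about (0.585, -0.074), yaw about 5.5°, cover about 16 mm open. I'll move above it for a wrist view.

```bash
python3 -m handwheel '[[0,0.03,0.035,0.01,-3],[0,0.06,0.07,0.02,-6],[0,0.09,0.105,0.03,-9],[0,0.12,0.14,0.04,-12],[0,0.15,0.175,0.05,-15]]' && python3 -m handwheel '[[0,0.03,0.035,0.01,0],[0,0.06,0.07,0.02,0],[0,0.09,0.105,0.03,0],[0,0.12,0.14,0.04,0],[0,0.15,0.175,0.05,0]]' && python3 -m handwheel '[[0,0.03,0.04,0,0],[0,0.05,0.08,0,0],[0,0.05,0.1,0,0],[0,0.05,0.1,0,0]]'
python3 - <<'E'
from h import *
import pickle
o=get_obs();print(o["q"].round(1),o["ee_pos"].round(4),o["tcp_rot"].round(2))
for n in("wrist","side"):
    c=viewer.camera(n);cv2.imwrite(f"pics/{n}1.png",c["color"]);pickle.dump(c,open(f"{n}1.pkl","wb"))
E
```

```text
time: 0.65
ee_pos: [0.3428, -0.3386, 0.281]
tcp_rot: [180.0, 0.1, -84.7]
wrist_force: [0.6, -0.8, -0.0]
opening: 0.0852
time: 1.15
ee_pos: [0.4937, -0.1619, 0.3314]
tcp_rot: [-180.0, 0.1, -84.7]
wrist_force: [0.2, -1.4, -0.1]
opening: 0.0854
time: 1.55
ee_pos: [0.5441, -0.0594, 0.3308]
tcp_rot: [179.9, 0.1, -84.5]
wrist_force: [0.6, -0.6, -0.2]
opening: 0.0854
[-6.300e+00  8.400e+00  2.520e+01  1.069e+02  1.000e-01  1.682e+02] [ 0.5441 -0.0594  0.3308] [ 1.7994e+02  9.0000e-02 -8.4490e+01]
```

View pics/wrist1.png

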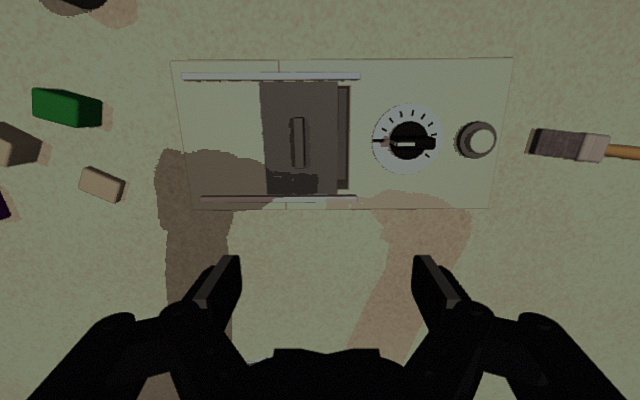

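View pics/side1.png

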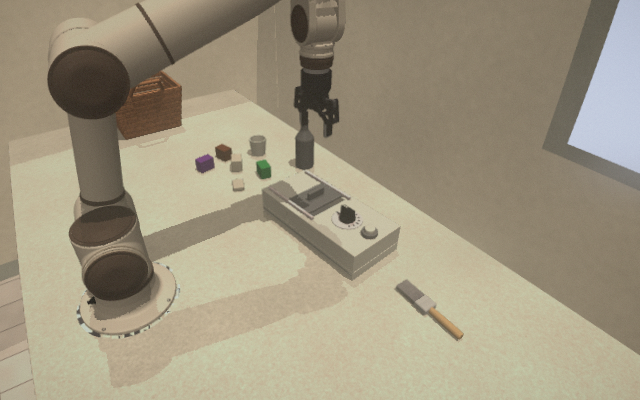

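Run:
```python
from h import *
im=cv2.imread("pics/wrist1.png")
cv2.imwrite("pics/cropdial.png",cv2.resize(im[90:190,360:510],None,fx=5,fy=5,interpolation=cv2.INTER_CUBIC))
cv2.imwrite("pics/cropcov.png",cv2.resize(im[50:220,160:370],None,fx=3.5,fy=3.5,interpolation=cv2.INTER_CUBIC))
```

```text
(no output)
```

View pics/cropdial.png

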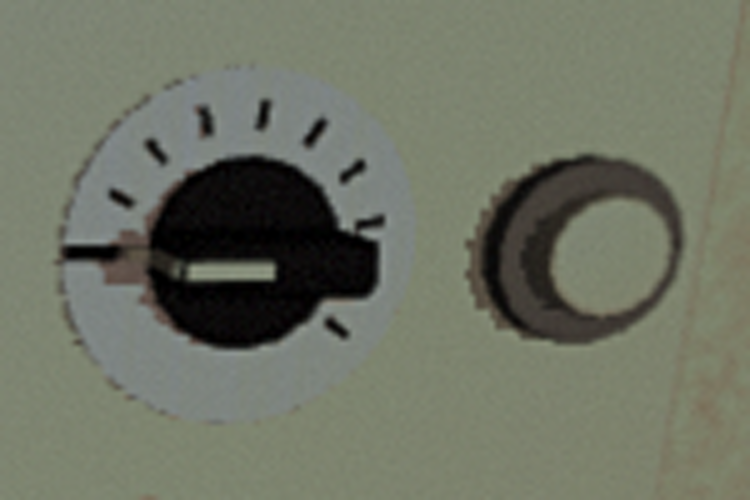

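View pics/cropcov.png

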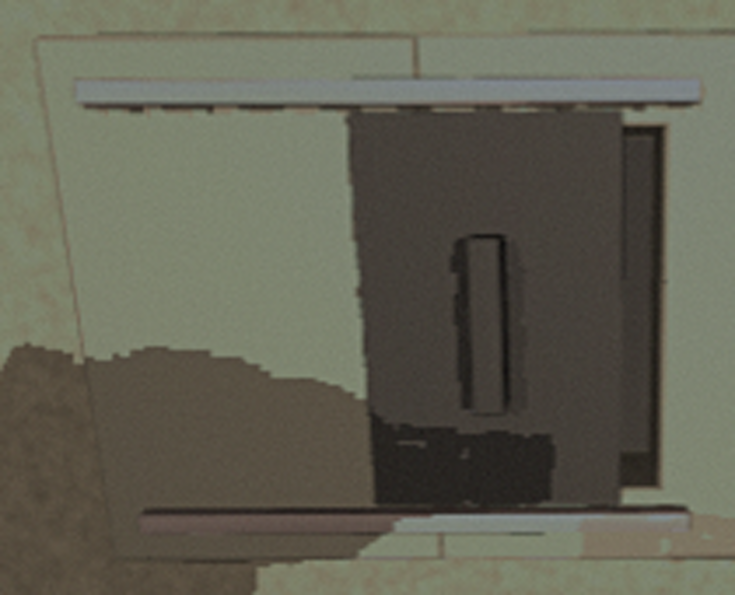

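The dial pointer is on the long tick, so the dial is at position 0. In the wrist image the rib is near (299,142), the dial near (410,143), the button top near (482,141).

Run:
```python
from h import *
import pickle
c=pickle.load(open("wrist1.pkl","rb"))
def cv(L,f,x0,y0): return [(x0+(x+.5)/f-.5,y0+(y+.5)/f-.5) for x,y in L]
P=onplane(c,[(171,61),(513,57),(490,208),(191,210)],.09);print(P.round(4),P.mean(0))
for i in range(4):print(np.linalg.norm(P[i]-P[(i+1)%4]).round(4),np.degrees(np.arctan2(*(P[(i+1)%4]-P[i])[1::-1])).round(2))
rib=onplane(c,cv([(467,237),(503,237),(506,413),(470,412)],3.5,160,50),.123);print("rib",rib.round(4),rib.mean(0).round(4))
bar=onplane(c,cv([(150,253),(378,265)],5,360,90),.131);print("bar",bar)
print("zero",onplane(c,cv([(92,252)],5,360,90),.092))
print("btn",onplane(c,cv([(612,255)],5,360,90),.11))
# slot edges / rail ends
print("rail far",onplane(c,cv([(75,92),(700,92)],3.5,160,50),.1),"near",onplane(c,cv([(140,521),(690,521)],3.5,160,50),.1))
print("chamber edge",onplane(c,cv([(665,125),(659,487)],3.5,160,50),.09))
for cen,yaw in [((.583,-.074),5.5)]:
    a=np.radians(yaw);x=np.array([np.cos(a),np.sin(a)]);y=np.array([-x[1],x[0]])
    for n,v in dict(btn=-.17,dial=-.085,cham=.032,open_rib=.132).items(): print(n,np.array(cen)+v*y)
w=pickle.load(open("side1.pkl","rb"))
```

```text
[[ 0.6546  0.1359  0.09  ]
 [ 0.6966 -0.2646  0.09  ]
 [ 0.5103 -0.2883  0.09  ]
 [ 0.4681  0.1215  0.09  ]] [ 0.58239478 -0.07390364  0.09      ]
0.4027 -84.01
0.1879 -172.75
0.412 95.88
0.1871 4.41
rib [[ 0.6063 -0.0149  0.123 ]
 [ 0.6074 -0.0266  0.123 ]
 [ 0.5492 -0.0318  0.123 ]
 [ 0.5484 -0.0194  0.123 ]] [ 0.5778 -0.0232  0.123 ]
bar [[ 0.59198588 -0.127435    0.131     ]
 [ 0.59417059 -0.17986158  0.131     ]]
zero [[ 0.58735589 -0.12127208  0.092     ]]
btn [[ 0.59999635 -0.24342503  0.11      ]]
rail far [[ 0.63894137  0.12047436  0.1       ]
 [ 0.65915017 -0.08733914  0.1       ]] near [[ 0.4895704   0.1048435   0.1       ]
 [ 0.5094815  -0.10316726  0.1       ]]
chamber edge [[ 0.64854624 -0.07758403  0.09      ]
 [ 0.51898426 -0.09086954  0.09      ]]
btn [ 0.59929378 -0.24321735]
dial [ 0.59114689 -0.15860868]
cham [ 0.57993294 -0.04214732]
open_rib [0.57034836 0.0573923 ]
```

```bash
python3 -m handwheel '[[0,0.01,0.01,0,8],[0,0.02,0.02,0,16],[0,0.034,0.036,0,24],[0,0.034,0.036,-0.02,32],[0,0.034,0.036,-0.03,40]]' && python3 -m handwheel '[[0,0,0,-0.01,8],[0,0,0,-0.02,16],[0,0,0,-0.03,24],[0,0,0,-0.04,32],[0,0,0,-0.05,40]]' && python3 -m handwheel '[[0,0,0,-0.01,8],[0,0,0,-0.02,16],[0,0,0,-0.03,24],[0,0,0,-0.04,32],[0,0,0,-0.05,40]]' && python3 -m handwheel '[[0,0,0,0,8],[0,0,0,0,16],[0,0,0,0,24],[0,0,0,0,32],[0,0,0,0,40]]' && python3 -m handwheel '[[0,0,0,0,8],[0,0,0,0,16],[0,0,0,0,20],[0,0,0,0,20]]'
```

```text
time: 2.15
ee_pos: [0.5777, -0.027, 0.2998]
tcp_rot: [179.9, 0.1, -44.4]
wrist_force: [-0.8, -0.2, -0.4]
opening: 0.0858
time: 2.65
ee_pos: [0.5774, -0.0288, 0.2496]
tcp_rot: [179.9, 0.1, -4.2]
wrist_force: [-0.6, -0.2, 1.1]
opening: 0.0858
time: 3.15
ee_pos: [0.5771, -0.0305, 0.1993]
tcp_rot: [179.9, 0.1, 36.0]
wrist_force: [0.4, 0.9, 0.5]
opening: 0.085
time: 3.65
ee_pos: [0.5768, -0.0323, 0.1995]
tcp_rot: [179.9, 0.1, 76.3]
wrist_force: [-0.5, 0.1, 0.2]
opening: 0.0852
time: 4.05
ee_pos: [0.5766, -0.0338, 0.1996]
tcp_rot: [179.9, 0.1, 96.2]
wrist_force: [0.2, 0.8, -0.1]
opening: 0.0854
```

```bash
python3 -m handwheel '[[0,0.001,0.011,-0.03,-0.7],[0,0.001,0.011,-0.06,-0.7],[0,0.001,0.011,-0.08,-0.7],[0,0.001,0.011,-0.095,-0.7],[0,0.001,0.011,-0.095,-0.7]]' 30 && python3 -m handwheel '[[0.5,0,0,0,0],[1,0,0,0,0],[1,0,0,0,0],[1,0,0,0,0],[1,0,0,0,0]]' 30 && python3 -m handwheel '[[1,0,0,0,0],[1,0,0,0,0],[1,0,0,0,0]]'
python3 - <<'E'
from h import *
o=get_obs();print(o["ee_pos"].round(4),o["opening"],o["q"].round(1))
c=viewer.camera("scene");cv2.imwrite("pics/s2.png",cv2.resize(c["color"][120:320,180:480],None,fx=2.6,fy=2.6))
E
```

```text
time: 4.55
ee_pos: [0.5765, -0.0235, 0.1027]
tcp_rot: [-180.0, 0.1, 95.4]
wrist_force: [-1.0, 0.2, -1.2]
opening: 0.0856
time: 5.05
ee_pos: [0.5767, -0.0234, 0.1031]
tcp_rot: [-180.0, 0.1, 95.4]
wrist_force: [-0.4, 3.5, -0.3]
opening: 0.0121
time: 5.35
ee_pos: [0.5767, -0.0234, 0.1032]
tcp_rot: [-180.0, 0.1, 95.4]
wrist_force: [-0.2, -0.6, 1.6]
opening: 0.0111
[ 0.5767 -0.0234  0.1032] 0.01112086249669598 [-2.3  8.1 -0.7 81.2 -0.1 -7.7]
```

View pics/s2.png

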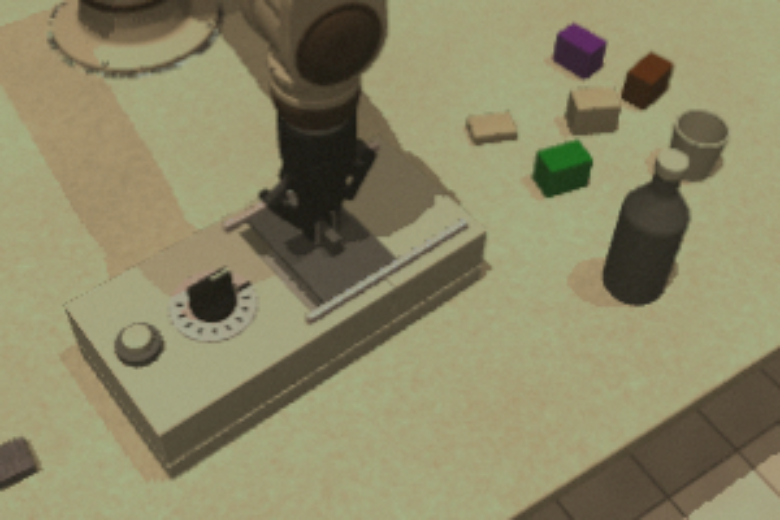

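The rib is gripped (opening 11–12 mm). Sliding the cover open.

```bash
python3 -m handwheel '[[1,-0.001,0.015,0,0],[1,-0.003,0.035,0,0],[1,-0.005,0.055,0,0],[1,-0.007,0.07,0,0],[1,-0.007,0.074,0,0]]' && python3 -m handwheel '[[1,0,0.004,0,0],[1,-0.001,0.008,0,0],[1,-0.001,0.011,0,0],[1,-0.001,0.011,0,0]]'
```

```text
time: 5.9
ee_pos: [0.569, 0.0519, 0.1032]
tcp_rot: [-179.9, 0.1, 95.5]
wrist_force: [-5.9, -2.2, 3.5]
opening: 0.0115
time: 6.3
ee_pos: [0.5684, 0.0579, 0.1032]
tcp_rot: [-179.9, 0.7, 95.2]
wrist_force: [-0.6, -28.0, 2.7]
opening: 0.0114
```

The cover is against its open stop (28 N, TCP y 0.058). Release, rise, then go to view the fresh block.

```bash
python3 -m handwheel '[[0.5,0,0,0,0],[0,0,0,0,0],[0,0,0,0,0],[0,0,0,0.03,0],[0,0,0,0.07,0]]' && python3 -m handwheel '[[0,-0.01,0.01,0.03,-8],[0,-0.02,0.03,0.06,-16],[0,-0.03,0.06,0.09,-24],[0,-0.045,0.1,0.11,-32],[0,-0.06,0.14,0.11,-40]]' && python3 -m handwheel '[[0,-0.015,0.04,0,-8],[0,-0.03,0.07,0,-16],[0,-0.045,0.1,0,-24],[0,-0.045,0.11,0,-32],[0,-0.045,0.11,0,-40]]' && python3 -m handwheel '[[0,0,0,0,-8],[0,0,0,0,-16],[0,0,0,0,-24],[0,0,0,0,-32],[0,0,0,0,-40]]' && python3 -m handwheel '[[0,0,0,0,-5],[0,0,0,0,-5]]';python3 - <<'E'
from h import *
import pickle
o=get_obs();print(o["q"].round(1),o["ee_pos"].round(4),o["tcp_rot"].round(2))
for n in("wrist","scene"):
    c=viewer.camera(n);cv2.imwrite(f"pics/{n}3.png",c["color"]);pickle.dump(c,open(f"{n}3.pkl","wb"))
E
```

```text
time: 6.8
ee_pos: [0.5673, 0.0583, 0.172]
tcp_rot: [-179.7, 0.6, 95.3]
wrist_force: [1.0, -0.5, -0.4]
opening: 0.0821
time: 7.3
ee_pos: [0.5075, 0.2001, 0.2853]
tcp_rot: [-179.8, 0.3, 54.9]
wrist_force: [0.5, -0.3, 0.5]
opening: 0.0855
time: 7.8
ee_pos: [0.4616, 0.3124, 0.2851]
tcp_rot: [-179.8, 0.4, 14.8]
wrist_force: [0.4, -0.3, 0.3]
opening: 0.0854
time: 8.3
ee_pos: [0.4615, 0.313, 0.2851]
tcp_rot: [-179.8, 0.4, -25.5]
wrist_force: [0.6, 0.5, 0.8]
opening: 0.0855
time: 8.5
ee_pos: [0.4613, 0.3135, 0.2852]
tcp_rot: [-179.7, 0.4, -30.6]
wrist_force: [-1.0, 0.5, -0.3]
opening: 0.0854
[ 34.    7.6  19.  101.3   0.5 154.5] [0.4613 0.3135 0.2852] [-179.71    0.4   -30.57]
```

View pics/wrist3.png

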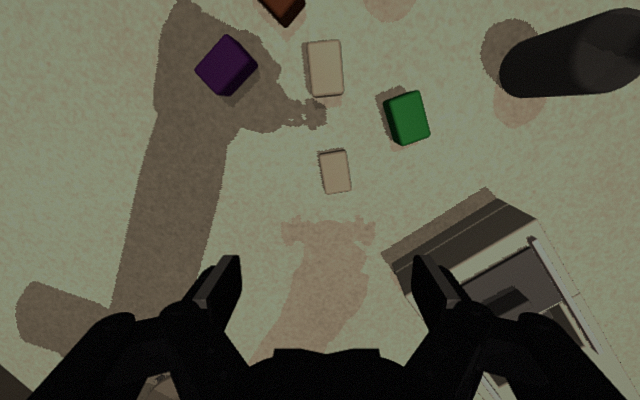

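View pics/scene3.png

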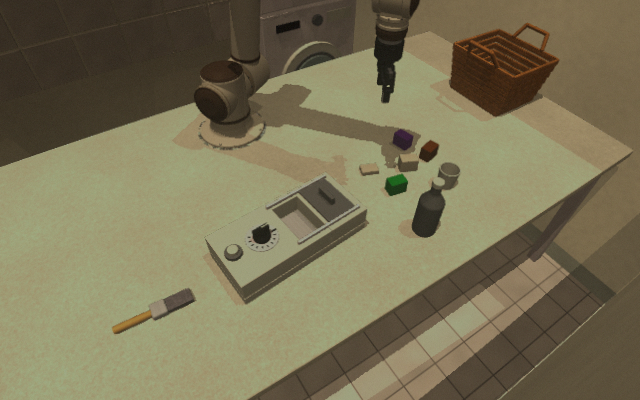

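The cover is fully open. In the wrist image the fresh block's top is around (324,68), with the stub at (334,171), green at (407,117) and purple at (226,66).

Run:
```python
from h import *
import pickle
c=pickle.load(open("wrist3.pkl","rb"));im=c["color"]
roi=im[25:110,290:355];hsv=cv2.cvtColor(im,cv2.COLOR_BGR2HSV)
print(hsv[68,324],hsv[130,340],hsv[95,315])
m=((hsv[...,0]<20)&(im[...,2]>130)).astype(np.uint8)
m2=np.zeros_like(m);m2[25:110,295:350]=m[25:110,295:350]
k,_=cv2.findContours(m2,cv2.RETR_EXTERNAL,cv2.CHAIN_APPROX_NONE);k=max(k,key=cv2.contourArea)
r=cv2.minAreaRect(k);b=cv2.boxPoints(r);print(r,b)
F=onplane(c,b,.05);print(F.round(4),F.mean(0))
for i in range(4):print(np.linalg.norm(F[i]-F[(i+1)%4]).round(4),np.degrees(np.arctan2(*(F[(i+1)%4]-F[i])[1::-1])).round(2))
v=im.copy();cv2.drawContours(v,[b.astype(int)],0,(0,0,255),1)
cv2.imwrite("pics/f3.png",cv2.resize(v[0:210,230:450],None,fx=2.8,fy=2.8))
```

```text
[ 23  65 133] [ 37  45 142] [ 20  73 116]
((328.279296875, 101.35173034667969), (9.051959037780762, 26.076284408569336), 85.2363510131836) [[314.91034  97.92415]
 [340.89655  95.75862]
 [341.64825 104.77931]
 [315.66205 106.94484]]
[[0.4938 0.3978 0.05  ]
 [0.5222 0.3838 0.05  ]
 [0.5179 0.3744 0.05  ]
 [0.4892 0.3884 0.05  ]] [0.50578035 0.38609642 0.05      ]
0.0316 -26.18
0.0104 -114.68
0.0319 153.88
0.0104 63.74
```

View pics/f3.png

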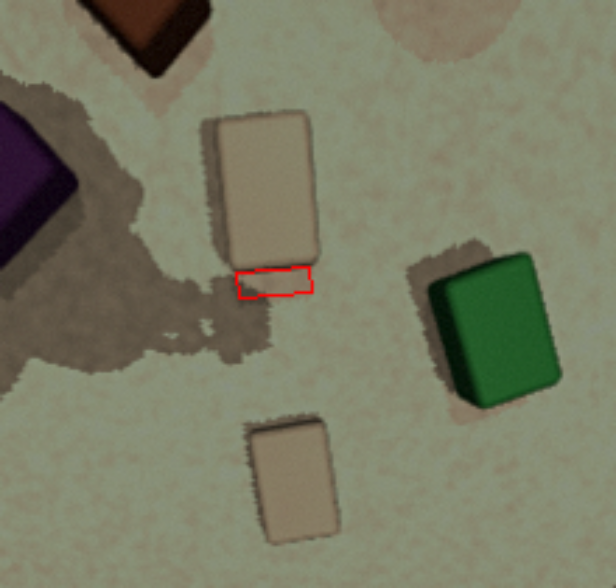

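Run:
```python
from h import *
import pickle
c=pickle.load(open("wrist3.pkl","rb"));im=c["color"];hsv=cv2.cvtColor(im,cv2.COLOR_BGR2HSV)
cv2.imwrite("pics/f4.png",cv2.resize(im[30:110,290:360],None,fx=7,fy=7,interpolation=cv2.INTER_CUBIC))
m=((hsv[...,0]<29)&(im[...,2]>118)).astype(np.uint8)
m2=np.zeros_like(m);m2[30:98,295:350]=m[30:98,295:350]
m2=cv2.morphologyEx(m2,cv2.MORPH_OPEN,np.ones((3,3)))
k,_=cv2.findContours(m2,cv2.RETR_EXTERNAL,cv2.CHAIN_APPROX_NONE);k=max(k,key=cv2.contourArea)
print(cv2.minAreaRect(k),cv2.boundingRect(k))
def cv_(L,f,x0,y0): return [(x0+(x+.5)/f-.5,y0+(y+.5)/f-.5) for x,y in L]
for b in (cv2.boxPoints(cv2.minAreaRect(k)),cv_([(217,114),(308,110),(319,258),(230,268)],2.8,230,0)):
  F=onplane(c,b,.05);print(F.round(4),F.mean(0))
  for i in range(4):print(np.linalg.norm(F[i]-F[(i+1)%4]).round(4),np.degrees(np.arctan2(*(F[(i+1)%4]-F[i])[1::-1])).round(2))
```

```text
((325.4508056640625, 67.45901489257812), (52.058048248291016, 30.691614151000977), 84.80557250976562) (309, 41, 34, 54)
[[0.5178 0.4528 0.05  ]
 [0.5494 0.4373 0.05  ]
 [0.5266 0.3862 0.05  ]
 [0.4932 0.4023 0.05  ]] [0.5217406  0.41963185 0.05      ]
0.0352 -26.09
0.0559 -114.06
0.0371 154.21
0.0561 64.07
[[0.5185 0.4553 0.05  ]
 [0.5513 0.4375 0.05  ]
 [0.5272 0.386  0.05  ]
 [0.4921 0.4021 0.05  ]] [0.52227713 0.42026447 0.05      ]
0.0373 -28.47
0.0569 -115.03
0.0386 155.35
0.0594 63.63
```

View pics/f4.png

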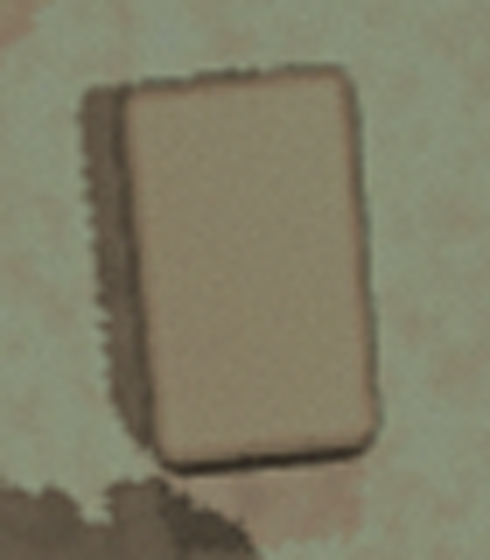

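```bash
python3 -m handwheel '[[0,0.02,0.035,-0.02,2],[0,0.04,0.07,-0.05,4.5],[0,0.061,0.106,-0.085,4.5],[0,0.061,0.106,-0.12,4.5],[0,0.061,0.106,-0.155,4.5]]' && python3 -m handwheel '[[0,0,0,-0.03,0],[0,0,0,-0.06,0],[0,0,0,-0.06,0]]'
python3 - <<'E'
from h import *
import pickle
o=get_obs();print(o["q"].round(1),o["ee_pos"].round(4),o["tcp_rot"].round(2))
c=viewer.camera("scene");cv2.imwrite("pics/s4.png",cv2.resize(c["color"][90:240,320:500],None,fx=4,fy=4))
E
```

```text
time: 9.1
ee_pos: [0.5224, 0.4204, 0.1269]
tcp_rot: [-179.8, 0.4, -25.6]
wrist_force: [0.2, 0.2, -0.4]
opening: 0.0857
time: 9.4
ee_pos: [0.5203, 0.419, 0.0618]
tcp_rot: [179.8, 0.6, -25.5]
wrist_force: [-0.8, -0.7, -0.3]
opening: 0.0855
[ 38.6  21.6  11.1  79.9   0.5 154.1] [0.5203 0.419  0.0618] [179.79   0.64 -25.49]
```

View pics/s4.png

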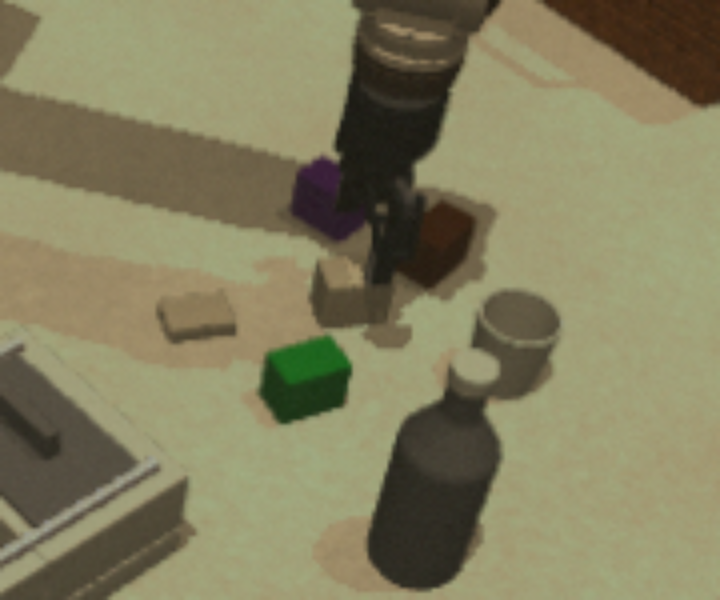

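```bash
python3 -m handwheel '[[0,0.002,0.001,-0.02,0],[0,0.002,0.001,-0.04,0],[0,0.002,0.001,-0.048,0],[0.5,0.002,0.001,-0.048,0],[0.9,0.002,0.001,-0.048,0]]' 30 && python3 -m handwheel '[[1,0,0,0,0],[1,0,0,0,0],[1,0,0,0,0],[1,0,0,0,0]]' && python3 -m handwheel '[[1,0,0,0.02,0],[1,0,0,0.06,0],[1,0,0,0.06,0]]'
python3 - <<'E'
from h import *
c=viewer.camera("wrist");cv2.imwrite("pics/w5.png",c["color"])
c=viewer.camera("scene");cv2.imwrite("pics/s5.png",cv2.resize(c["color"][90:240,320:500],None,fx=4,fy=4))
E
```

```text
time: 9.95
ee_pos: [0.5239, 0.4213, 0.019]
tcp_rot: [-179.9, 0.5, -25.5]
wrist_force: [0.8, -0.6, 0.4]
opening: 0.0588
time: 10.35
ee_pos: [0.5247, 0.4219, 0.021]
tcp_rot: [-179.8, 0.4, -25.5]
wrist_force: [-0.0, 0.2, 6.5]
opening: 0.0394
time: 10.65
ee_pos: [0.5266, 0.4235, 0.0875]
tcp_rot: [-179.3, 0.2, -25.5]
wrist_force: [0.4, 0.6, 0.2]
opening: 0.0399
```

View pics/w5.png

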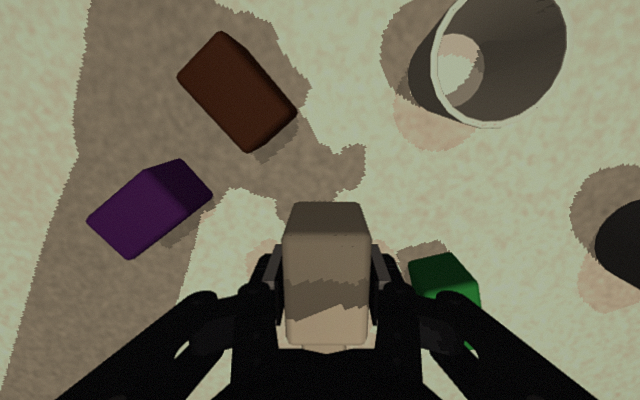

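View pics/s5.png

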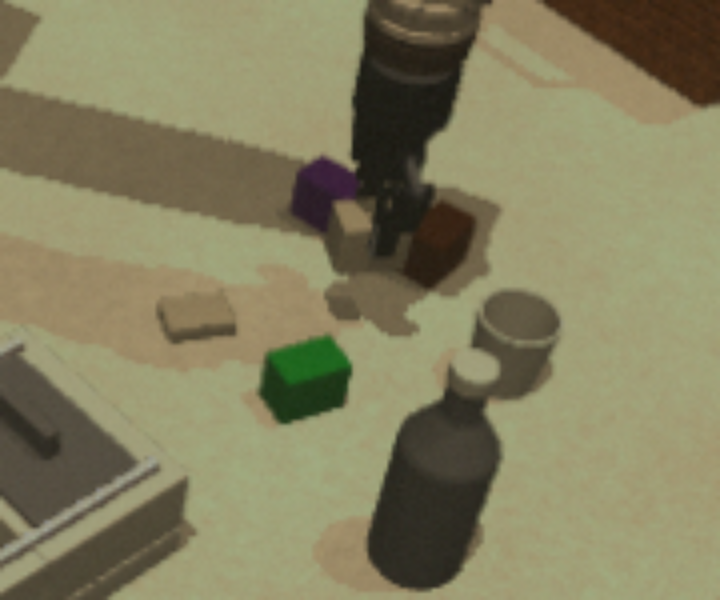

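Run:
```python
from h import *
o=get_obs();c=viewer.camera("wrist");e=o["ee_pos"];print(e)
F=onplane(c,[(283,232),(370,232),(370,344),(286,344)],e[2]+.029);print(F.round(4),F.mean(0)-e)
a=np.radians(-25.5);t=np.array([-np.sin(a),np.cos(a)])
print("along long axis",[(f[:2]-e[:2])@t for f in F])
```

```text
[0.52530867 0.42238853 0.08246301]
[[0.5212 0.4553 0.1115]
 [0.5543 0.4396 0.1115]
 [0.5315 0.3861 0.1115]
 [0.4952 0.4033 0.1115]] [ 0.00024694 -0.00132997  0.029     ]
along long axis [np.float64(0.0279306714278045), np.float64(0.027991420328298496), np.float64(-0.030053699836457403), np.float64(-0.03024477679740032)]
```

```bash
python3 -m handwheel '[[1,0,0,0.03,0],[1,0,-0.01,0.06,4],[1,0.002,-0.03,0.1,8],[1,0.005,-0.06,0.125,12],[1,0.01,-0.095,0.125,16]]' && python3 -m handwheel '[[1,0.005,-0.035,0,4],[1,0.01,-0.07,0,8],[1,0.015,-0.105,0,12],[1,0.02,-0.14,0,15],[1,0.023,-0.175,0,15]]' && python3 -m handwheel '[[1,0.004,-0.035,0,0],[1,0.008,-0.07,0,0],[1,0.012,-0.105,0,0],[1,0.017,-0.14,0,0],[1,0.022,-0.175,0,0]]' && python3 -m handwheel '[[1,0,-0.015,0,0],[1,0,-0.02,0,0],[1,0,-0.02,0,0]]'
python3 - <<'E'
from h import *
c=viewer.camera("wrist");cv2.imwrite("pics/w6.png",c["color"])
o=get_obs();print(o["q"].round(1),o["ee_pos"].round(4),o["tcp_rot"].round(2),o["opening"])
E
```

```text
time: 11.3
ee_pos: [0.5352, 0.3271, 0.2087]
tcp_rot: [-179.6, 0.3, -9.2]
wrist_force: [0.1, -0.2, -2.1]
opening: 0.0394
time: 11.8
ee_pos: [0.5579, 0.1505, 0.2071]
tcp_rot: [-179.6, 0.4, 5.9]
wrist_force: [0.8, 0.9, -1.3]
opening: 0.0396
time: 12.3
ee_pos: [0.5794, -0.0259, 0.2055]
tcp_rot: [-179.6, 0.5, 5.9]
wrist_force: [-0.0, 0.4, -1.2]
opening: 0.0395
time: 12.6
ee_pos: [0.5791, -0.0459, 0.2048]
tcp_rot: [-179.6, 0.6, 5.8]
wrist_force: [-0.6, 0.8, -1.7]
opening: 0.0395
[-4.6  9.5 12.1 93.3  0.3 79.5] [ 0.5792 -0.0452  0.2051] [-179.58    0.56    5.89] 0.039758055489691316
```

View pics/w6.png

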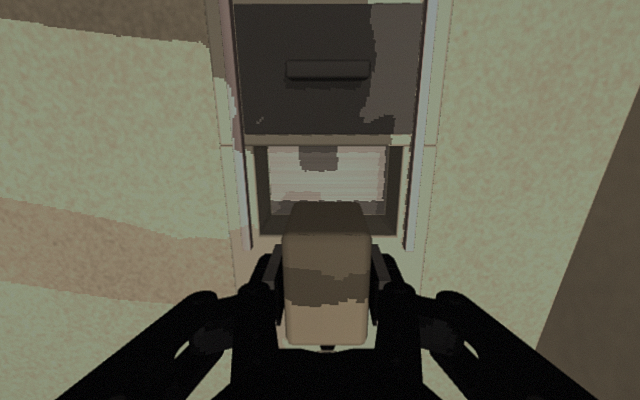

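Run:
```python
from h import *
c=viewer.camera("wrist")
cv2.imwrite("pics/w6c.png",cv2.resize(c["color"][120:260,220:440],None,fx=3.6,fy=3.6))
P=onplane(c,[(257,146),(404,146),(397,236),(260,236)],.09);print(P.round(4),P.mean(0))
```

```text
[[ 0.5138 -0.0055  0.09  ]
 [ 0.6409  0.0076  0.09  ]
 [ 0.6496 -0.077   0.09  ]
 [ 0.5193 -0.0909  0.09  ]] [ 0.58086309 -0.04146407  0.09      ]
```

View pics/w6c.png

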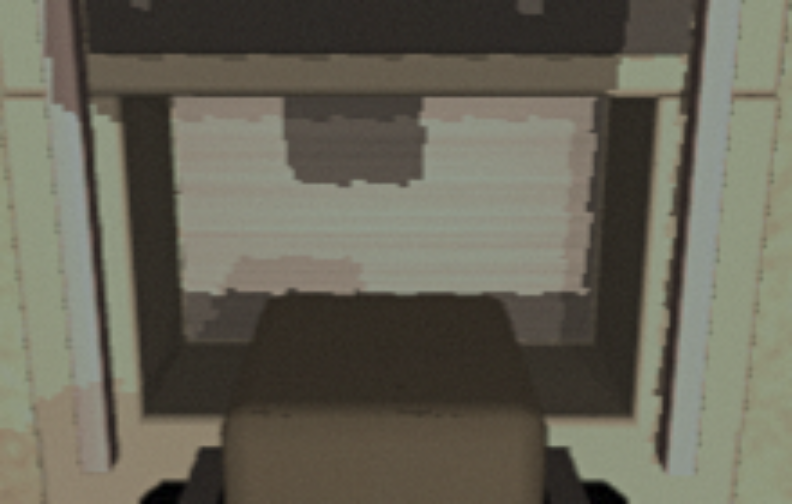

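```bash
python3 -m handwheel '[[1,0.0015,0.0045,-0.02,-0.4],[1,0.0015,0.0045,-0.06,-0.4],[1,0.0015,0.0045,-0.09,-0.4],[1,0.0015,0.0045,-0.09,-0.4]]'
```

```text
time: 13.1
ee_pos: [0.5785, -0.0387, 0.111]
tcp_rot: [-179.5, 0.9, 5.6]
wrist_force: [-0.4, -1.0, -0.9]
opening: 0.0395
```

```bash
python3 -m handwheel '[[1,0.002,-0.002,-0.02,-0.1],[1,0.002,-0.002,-0.04,-0.1],[1,0.002,-0.002,-0.052,-0.1],[1,0.002,-0.002,-0.052,-0.1]]' && python3 -m handwheel '[[1,0,0,-0.003,0],[1,0,0,-0.006,0],[1,0,0,-0.006,0]]'
```

```text
time: 13.5
ee_pos: [0.5801, -0.0401, 0.0587]
tcp_rot: [-179.5, 1.0, 5.6]
wrist_force: [-0.6, 0.3, -0.9]
opening: 0.0396
time: 13.8
ee_pos: [0.5804, -0.0401, 0.0532]
tcp_rot: [-179.5, 1.0, 5.6]
wrist_force: [0.3, -0.3, -0.5]
opening: 0.0396
```

```bash
python3 -m handwheel '[[1,0,0,-0.002,0],[1,0,0,-0.003,0],[1,0,0,-0.003,0]]'
```

```text
time: 14.1
ee_pos: [0.5807, -0.0401, 0.0512]
tcp_rot: [-179.5, 0.9, 5.6]
wrist_force: [-1.1, 1.2, 4.7]
opening: 0.0398
```

Floor contact felt at 4.7 N. Release gently and rise.

```bash
python3 -m handwheel '[[0.45,0,0,0,0],[0.3,0,0,0,0],[0.25,0,0,0,0],[0.25,0,0,0,0]]' && python3 -m handwheel '[[0.25,0,0,0.03,0],[0.25,0,0,0.07,0],[0.25,0,0,0.11,0],[0.25,0,-0.03,0.15,0],[0.25,0,-0.06,0.17,0]]' && python3 -m handwheel '[[0,0,-0.03,0,0],[0,0,-0.06,0,0],[0,0,-0.06,0,0]]'
python3 - <<'E'
from h import *
for n in("wrist","scene"):
    c=viewer.camera(n);cv2.imwrite(f"pics/{n}7.png",c["color"] if n=="wrist" else cv2.resize(c["color"][120:320,180:480],None,fx=2.6,fy=2.6))
o=get_obs();print(o["q"].round(1),o["ee_pos"].round(4),o["tcp_rot"].round(2),o["opening"])
E
```

```text
time: 14.5
ee_pos: [0.5807, -0.0401, 0.0511]
tcp_rot: [-179.5, 0.9, 5.6]
wrist_force: [-1.4, -0.6, 0.4]
opening: 0.0644
time: 15.0
ee_pos: [0.5813, -0.1003, 0.2251]
tcp_rot: [-179.6, 0.7, 5.7]
wrist_force: [0.4, 0.7, -0.2]
opening: 0.0637
time: 15.3
ee_pos: [0.5812, -0.1634, 0.2248]
tcp_rot: [-179.6, 0.7, 5.5]
wrist_force: [0.1, -0.2, -1.1]
opening: 0.0855
[-15.5  13.2  18.6  96.2   0.2  68.9] [ 0.5812 -0.1608  0.2247] [-179.55    0.68    5.6 ] 0.08551112998047976
```

View pics/wrist7.png

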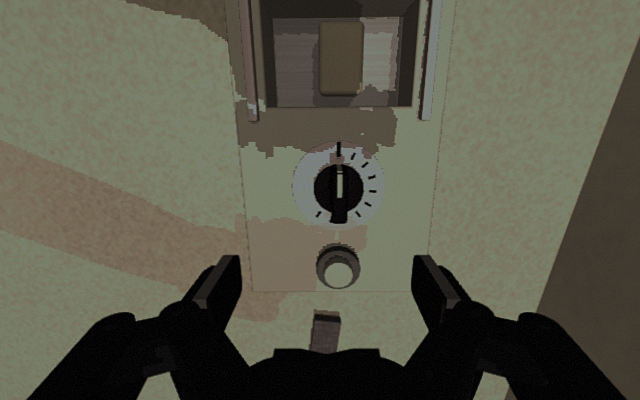

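View pics/scene7.png

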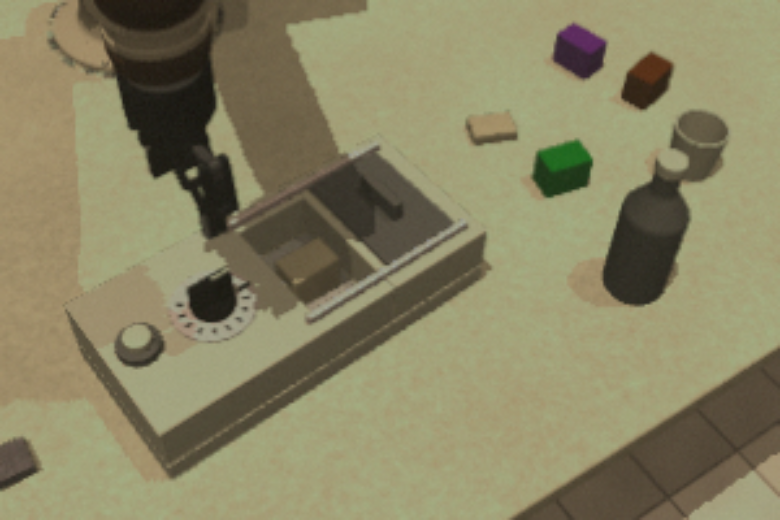

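The block stands upright in the chamber (scene crop (307,262)) and the cover is still open. Now to the rib to shut it.

```bash
python3 -m handwheel '[[0,-0.002,0.04,0,8],[0,-0.004,0.08,0,16],[0,-0.006,0.12,0,24],[0,-0.008,0.16,0,32],[0,-0.011,0.2,0,40]]' && python3 -m handwheel '[[0,0,0.015,0,8],[0,0,0.015,0,16],[0,0,0.015,0,24],[0,0,0.015,0,32],[0,0,0.015,0,40]]' && python3 -m handwheel '[[0,0,0,-0.02,8],[0,0,0,-0.04,10],[0,0,0,-0.04,10]]'
```

```text
time: 15.9
ee_pos: [0.5695, 0.0419, 0.2247]
tcp_rot: [-179.5, 0.7, 46.0]
wrist_force: [0.3, -0.5, 0.7]
opening: 0.0854
time: 16.4
ee_pos: [0.5691, 0.0583, 0.2246]
tcp_rot: [-179.5, 0.7, 86.4]
wrist_force: [0.5, -0.2, 0.0]
opening: 0.0855
time: 16.7
ee_pos: [0.5676, 0.0592, 0.1819]
tcp_rot: [-179.3, 0.7, 96.5]
wrist_force: [0.1, 0.2, 0.1]
opening: 0.0855
```

```bash
python3 -m handwheel '[[0,0.002,-0.001,-0.03,-1],[0,0.002,-0.001,-0.06,-1],[0,0.002,-0.001,-0.078,-1],[0,0.002,-0.001,-0.078,-1]]' && python3 -m handwheel '[[0.5,0,0,0,0],[1,0,0,0,0],[1,0,0,0,0],[1,0,0,0,0],[1,0,0,0,0]]' 30 && python3 -m handwheel '[[1,0,0,0,0],[1,0,0,0,0],[1,0,0,0,0]]'
```

```text
time: 17.1
ee_pos: [0.5682, 0.0587, 0.1021]
tcp_rot: [-179.1, 0.7, 95.5]
wrist_force: [-1.4, -0.1, 0.6]
opening: 0.0852
time: 17.6
ee_pos: [0.5686, 0.0583, 0.1027]
tcp_rot: [-179.1, 0.7, 95.5]
wrist_force: [2.2, -32.6, 12.0]
opening: 0.0124
time: 17.9
ee_pos: [0.5687, 0.0576, 0.1029]
tcp_rot: [-179.1, 0.8, 95.4]
wrist_force: [0.9, -6.1, -0.3]
opening: 0.0112
```

Gripped. Sliding shut along the doser's -y by about 100 mm plus a small push.

```bash
python3 -m handwheel '[[1,0.002,-0.015,0,0],[1,0.004,-0.035,0,0],[1,0.006,-0.055,0,0],[1,0.007,-0.075,0,0],[1,0.009,-0.09,0,0]]' && python3 -m handwheel '[[1,0,-0.004,0,0],[1,0.001,-0.008,0,0],[1,0.001,-0.012,0,0],[1,0.001,-0.014,0,0],[1,0.001,-0.014,0,0]]'
```

```text
time: 18.4
ee_pos: [0.578, -0.0337, 0.1029]
tcp_rot: [-179.2, 0.7, 95.4]
wrist_force: [1.1, 1.8, -1.3]
opening: 0.0107
time: 18.9
ee_pos: [0.5789, -0.0422, 0.1029]
tcp_rot: [-179.2, 0.1, 95.7]
wrist_force: [0.7, 28.7, 0.5]
opening: 0.011
```

```bash
python3 -m handwheel '[[0.5,0,0,0,0],[0,0,0.003,0,0],[0,0,0.003,0,0],[0,0,0.003,0.03,0],[0,0,0.003,0.07,0]]' && python3 -m handwheel '[[0,0,0,0.03,8],[0,0,-0.02,0.06,16],[0,0,-0.04,0.06,24],[0,0,-0.04,0.06,32],[0,0,-0.04,0.06,40]]' && python3 -m handwheel '[[0,0,0,0,8],[0,0,0,0,16],[0,0,0,0,24],[0,0,0,0,32],[0,0,0,0,40]]' && python3 -m handwheel '[[0,0,0,0,8],[0,0,0,0,10],[0,0,0,0,10]]'
python3 - <<'E'
from h import *
import pickle
for n in("wrist","scene"):
    c=viewer.camera(n);pickle.dump(c,open(n+"8.pkl","wb"));cv2.imwrite(f"pics/{n}8.png",c["color"] if n=="wrist" else cv2.resize(c["color"][120:320,180:480],None,fx=2.6,fy=2.6))
o=get_obs();print(o["q"].round(1),o["ee_pos"].round(4),o["tcp_rot"].round(2),o["opening"])
E
```

```text
time: 19.4
ee_pos: [0.5776, -0.0396, 0.1717]
tcp_rot: [-179.0, 0.2, 95.6]
wrist_force: [1.5, -0.5, 0.3]
opening: 0.0821
time: 19.9
ee_pos: [0.5776, -0.0807, 0.232]
tcp_rot: [-178.9, 0.2, 135.9]
wrist_force: [0.9, -0.3, -0.5]
opening: 0.0856
time: 20.4
ee_pos: [0.5774, -0.0812, 0.232]
tcp_rot: [-178.9, 0.2, 176.2]
wrist_force: [0.2, 0.8, 0.3]
opening: 0.0856
time: 20.7
ee_pos: [0.5774, -0.0817, 0.2322]
tcp_rot: [-178.8, 0.2, -173.8]
wrist_force: [0.5, -1.0, 0.1]
opening: 0.0853
[  -7.5    9.2   14.8   95.2   -1.1 -103.6] [ 0.5774 -0.0816  0.2321] [-178.86    0.19 -173.93] 0.08536315306734193
```

View pics/wrist8.png

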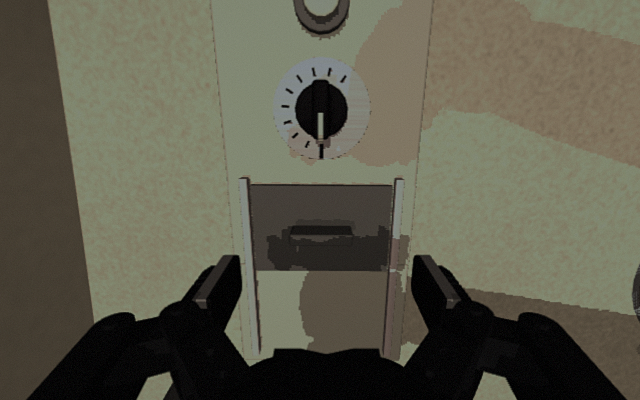

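View pics/scene8.png

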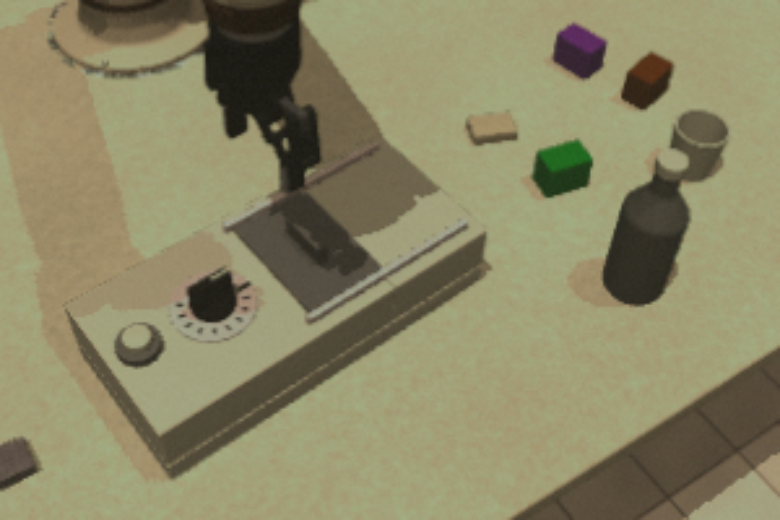

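The cover is shut flush, with its plate edge by the rail ends. Now locating the dial axis from the plate disc.

Run:
```python
from h import *
import pickle
c=pickle.load(open("wrist8.pkl","rb"))
P=onplane(c,[(274,108),(370,108),(322,57),(322,159)],.092);print(P.round(4),P[:2].mean(0),P[2:].mean(0))
print("skirt",onplane(c,[(296,110),(347,110),(321,84),(321,138)],.101).round(4))
print("bar far top, near",onplane(c,[(321,80),(321,140)],.131).round(4))
print("rib",onplane(c,[(289,230),(352,229)],.123).round(4))
print("btn",onplane(c,[(322,5)],.11))
```

```text
[[ 0.6344 -0.1554  0.092 ]
 [ 0.5465 -0.1648  0.092 ]
 [ 0.5948 -0.2025  0.092 ]
 [ 0.5856 -0.1134  0.092 ]] [ 0.59044861 -0.16014256  0.092     ] [ 0.59020276 -0.15796054  0.092     ]
skirt [[ 0.6132 -0.1559  0.101 ]
 [ 0.5679 -0.1607  0.101 ]
 [ 0.5932 -0.1798  0.101 ]
 [ 0.5885 -0.1339  0.101 ]]
bar far top, near [[ 0.5926 -0.1801  0.131 ]
 [ 0.588  -0.1348  0.131 ]]
rib [[ 0.6093 -0.0492  0.123 ]
 [ 0.5513 -0.0565  0.123 ]]
btn [[ 0.59791887 -0.23632866  0.11      ]]
```

```bash
python3 -m handwheel '[[0,0.005,-0.03,0,-0.6],[0,0.009,-0.06,-0.02,-0.6],[0,0.013,-0.077,-0.05,-0.6],[0,0.013,-0.077,-0.08,-0.6],[0,0.013,-0.077,-0.08,-0.6]]' && python3 -m handwheel '[[0,0,0,0,0]]'
```

```text
time: 21.3
ee_pos: [0.5884, -0.1588, 0.1476]
tcp_rot: [-179.0, -0.2, -174.7]
wrist_force: [-1.2, 0.5, -0.4]
opening: 0.0854
time: 21.4
ee_pos: [0.5884, -0.1587, 0.1486]
tcp_rot: [-179.0, -0.2, -174.7]
wrist_force: [-0.0, -0.3, 1.2]
opening: 0.0857
```

```bash
python3 -m handwheel '[[0,0.002,0,-0.02,0],[0,0.002,0,-0.042,0],[0,0.002,0,-0.042,0],[0.5,0.002,0,-0.042,0],[1,0.002,0,-0.042,0]]' 30 && python3 -m handwheel '[[1,0,0,0,0],[1,0,0,0,0],[1,0,0,0,0],[1,0,0,0,0]]'
python3 - <<'E'
from h import *
c=viewer.camera("scene");cv2.imwrite("pics/s9.png",cv2.resize(c["color"][170:300,190:370],None,fx=4,fy=4))
E
```

```text
time: 21.9
ee_pos: [0.5912, -0.1587, 0.1089]
tcp_rot: [-178.9, -0.0, -174.7]
wrist_force: [-0.7, 0.5, 0.6]
opening: 0.0591
time: 22.3
ee_pos: [0.591, -0.1588, 0.1097]
tcp_rot: [-178.9, -0.0, -174.7]
wrist_force: [-4.6, -0.7, 6.3]
opening: 0.0133
```

View pics/s9.png

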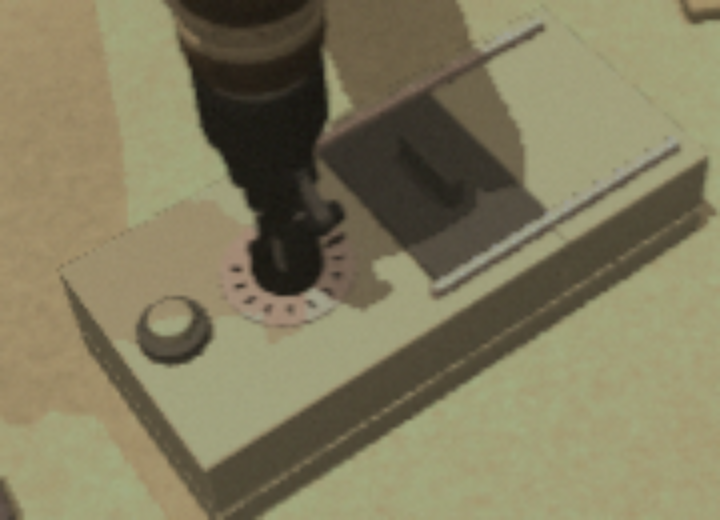

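The bar is gripped (13 mm). Turning clockwise 120°.

```bash
python3 -m handwheel '[[1,0,0,0,-6],[1,0,0,0,-13],[1,0,0,0,-20],[1,0,0,0,-27],[1,0,0,0,-34]]' && python3 -m handwheel '[[1,0,0,0,-7],[1,0,0,0,-14],[1,0,0,0,-21],[1,0,0,0,-28],[1,0,0,0,-35]]'
```

```text
time: 22.85
ee_pos: [0.5906, -0.1588, 0.1098]
tcp_rot: [-178.9, -0.1, 151.0]
wrist_force: [-2.6, 0.8, 1.7]
opening: 0.0135
time: 23.35
ee_pos: [0.5903, -0.1586, 0.1098]
tcp_rot: [-178.9, -0.1, 115.7]
wrist_force: [-0.8, 2.6, -1.1]
opening: 0.013
```

```bash
python3 -m handwheel '[[1,0,0,0,-7],[1,0,0,0,-14],[1,0,0,0,-21],[1,0,0,0,-28],[1,0,0,0,-35]]' && python3 -m handwheel '[[1,0,0,0,-7],[1,0,0,0,-13],[1,0,0,0,-15],[1,0,0,0,-15]]'
```

```text
time: 23.85
ee_pos: [0.5901, -0.1582, 0.1098]
tcp_rot: [-178.8, -0.2, 80.5]
wrist_force: [0.1, 1.7, -0.5]
opening: 0.0132
time: 24.25
ee_pos: [0.5901, -0.1581, 0.1098]
tcp_rot: [-178.8, -0.2, 65.4]
wrist_force: [-0.0, 1.2, 0.6]
opening: 0.0136
```

```bash
python3 -m handwheel '[[0.5,0,0,0,0],[0,0,0,0,0],[0,0,0,0,0],[0,0,0,0.03,0],[0,0,0,0.07,0]]' && python3 -m handwheel '[[0,0.02,-0.01,0.03,0],[0,0.04,-0.03,0.06,0],[0,0.06,-0.05,0.06,0],[0,0.06,-0.05,0.06,0]]'
python3 - <<'E'
from h import *
import pickle
for n in("wrist","scene"):
    c=viewer.camera(n);pickle.dump(c,open(n+"10.pkl","wb"));cv2.imwrite(f"pics/{n}10.png",c["color"] if n=="wrist" else cv2.resize(c["color"][170:300,190:370],None,fx=4,fy=4))
o=get_obs();print(o["q"].round(1),o["ee_pos"].round(4),o["tcp_rot"].round(2),o["opening"])
E
```

```text
time: 24.75
ee_pos: [0.589, -0.1579, 0.1785]
tcp_rot: [-178.6, -0.1, 65.5]
wrist_force: [0.9, -1.0, 0.7]
opening: 0.0844
time: 25.15
ee_pos: [0.6508, -0.2101, 0.2372]
tcp_rot: [-178.6, -0.1, 65.4]
wrist_force: [0.4, 0.2, -1.3]
opening: 0.0856
[-17.9  26.8  37.5 102.2   0.3   6.6] [ 0.6491 -0.2082  0.2374] [-1.785e+02 -1.200e-01  6.544e+01] 0.08570166320821418
```

View pics/wrist10.png

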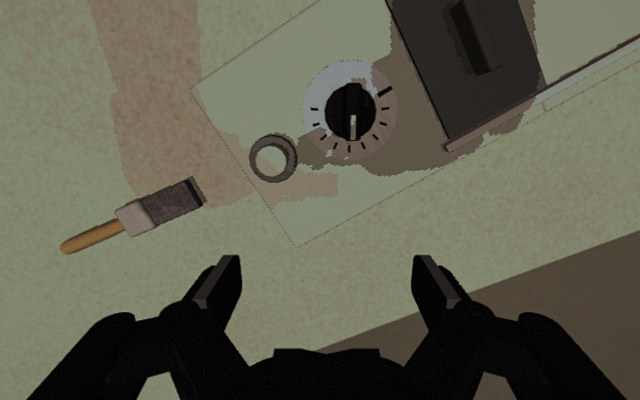

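View pics/scene10.png

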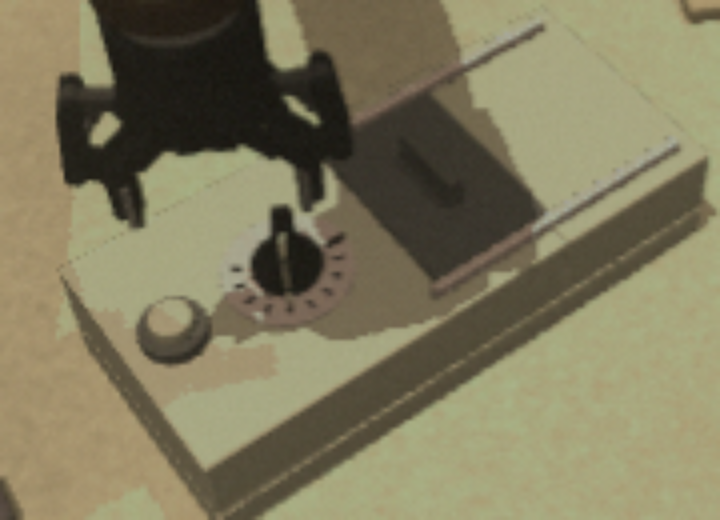

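Run:
```python
from h import *
import pickle
c=pickle.load(open("wrist10.pkl","rb"))
cv2.imwrite("pics/d10.png",cv2.resize(c["color"][50:190,240:410],None,fx=4.2,fy=4.2,interpolation=cv2.INTER_CUBIC))
B=onplane(c,[(351,84),(353,142)],.131)[:,:2];L=onplane(c,[(352.5,116),(353,138)],.131)[:,:2]
for v in (B[1]-B[0],L[1]-L[0]): print("dial cw deg",(95.5-np.degrees(np.arctan2(v[1],v[0])))%360)
P=onplane(c,[(272,157)],.11);print("btn top@.11",P,"ring centre@.095",onplane(c,[(273,158)],.1))
```

```text
dial cw deg 116.63259291132624
dial cw deg 117.31817620540235
btn top@.11 [[ 0.59699057 -0.23988386  0.11      ]] ring centre@.095 [[ 0.59875848 -0.24169944  0.1       ]]
```

View pics/d10.png

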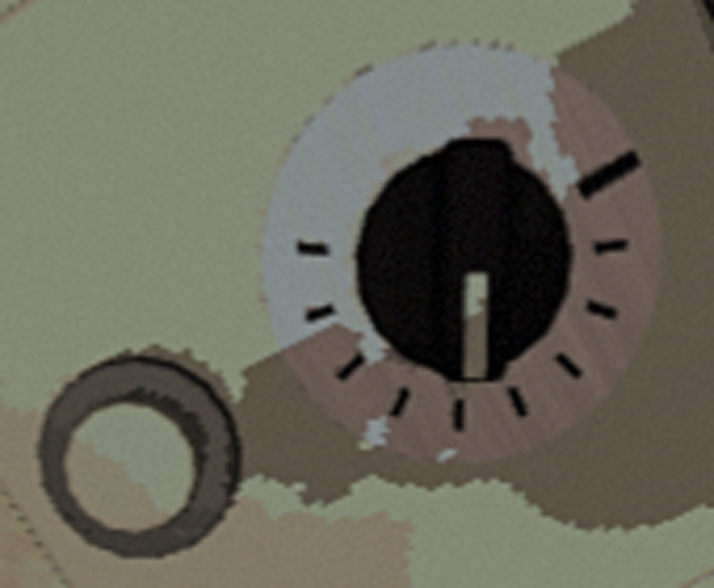

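The pointer sits at the fifth short tick past the long one (image ticks 1–5 clockwise; pointer about 117–120°). Now the button's height and position.

Run:
```python
from h import *
import pickle
s=pickle.load(open("scene0.pkl","rb"));w1=pickle.load(open("wrist1.pkl","rb"));w=pickle.load(open("wrist10.pkl","rb"))
a=(232.2,249.2);b=(482.3,141);d=(240+131.5/4.2-.4,50+466/4.2-.4)
print(tri(s,a,w1,b),tri(s,a,w,d),tri(w1,b,w,d))
print(get_obs()["ee_pos"])
```

```text
(array([ 0.60013639, -0.24292131,  0.11060115]), np.float64(0.0015736119155141267)) (array([ 0.59961998, -0.24238374,  0.10902289]), np.float64(0.0003732596050132195)) (array([ 0.59952971, -0.24146247,  0.11433082]), np.float64(0.0006794588840680854))
[ 0.64914812 -0.20821956  0.23743904]
```

```bash
python3 -m handwheel '[[0.5,-0.02,-0.015,-0.01,0],[1,-0.04,-0.03,-0.03,0],[1,-0.0495,-0.0343,-0.06,0],[1,-0.0495,-0.0343,-0.09,0],[1,-0.0495,-0.0343,-0.105,0]]' && python3 -m handwheel '[[1,0,0,0,0],[1,0,0,0,0]]'
python3 - <<'E'
from h import *
for n in("scene","side"):
    c=viewer.camera(n);cv2.imwrite(f"pics/{n}11.png",cv2.resize(c["color"][170:300,190:370] if n=="scene" else c["color"][150:280,260:440],None,fx=4,fy=4))
o=get_obs();print(o["ee_pos"].round(4),o["opening"])
E
```

```text
time: 25.75
ee_pos: [0.5979, -0.2417, 0.1302]
tcp_rot: [-178.3, -0.1, 65.4]
wrist_force: [-0.4, -0.3, -0.2]
opening: 0.0124
time: 25.95
ee_pos: [0.5978, -0.2412, 0.131]
tcp_rot: [-178.4, -0.1, 65.5]
wrist_force: [0.3, -0.6, 0.4]
opening: -0.0002
[ 0.5986 -0.2416  0.132 ] -8.094004140811346e-05
```

View pics/scene11.png

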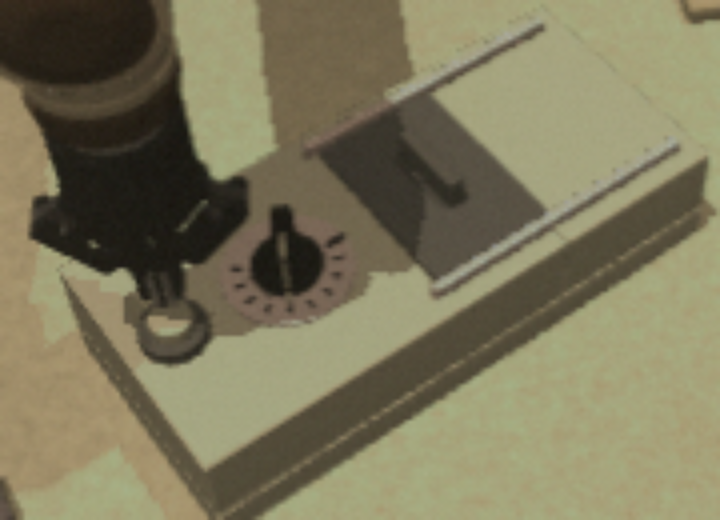

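View pics/side11.png

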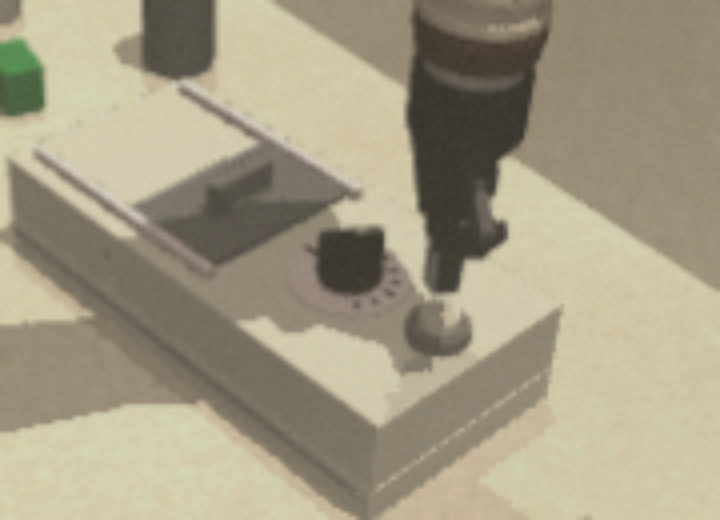

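Closed fingertips are above the button. Press in steps.

```bash
python3 -m handwheel '[[1,0.001,-0.001,-0.01,0],[1,0.001,-0.001,-0.018,0],[1,0.001,-0.001,-0.018,0]]' && python3 -m handwheel '[[1,0,0,-0.003,0],[1,0,0,-0.006,0],[1,0,0,-0.006,0]]'
```

```text
time: 26.35
ee_pos: [0.5993, -0.2424, 0.1125]
tcp_rot: [-178.4, -0.1, 65.5]
wrist_force: [0.6, 0.3, 0.9]
opening: -0.0002
time: 26.65
ee_pos: [0.5994, -0.2425, 0.1066]
tcp_rot: [-178.4, -0.1, 65.5]
wrist_force: [0.2, 0.3, 4.4]
opening: 0.0002
```

```bash
python3 -m handwheel '[[1,0,0,-0.002,0],[1,0,0,-0.003,0],[1,0,0,-0.003,0]]' && python3 -m handwheel '[[1,0,0,-0.002,0],[1,0,0,-0.003,0],[1,0,0,-0.003,0]]'
```

```text
time: 26.95
ee_pos: [0.5995, -0.2426, 0.106]
tcp_rot: [-178.5, -0.1, 65.5]
wrist_force: [-5.5, 1.8, 14.9]
opening: 0.0001
time: 27.25
ee_pos: [0.5995, -0.2426, 0.1059]
tcp_rot: [-178.7, -0.1, 65.5]
wrist_force: [-5.4, 2.1, 18.1]
opening: -0.0
```

Hard stop at z 0.106, 6 mm below first contact. Release and look.

```bash
python3 -m handwheel '[[1,0,0,0.01,0],[1,0,0,0.03,0],[1,0,0,0.07,0],[1,0,0,0.11,0],[1,-0.02,0.02,0.14,0]]' && python3 -m handwheel '[[1,0.04,0.02,0,0],[1,0.06,0.02,0,0],[1,0.06,0.02,0,0]]'
python3 - <<'E'
from h import *
import pickle
for n in("wrist","scene"):
    c=viewer.camera(n);pickle.dump(c,open(n+"12.pkl","wb"));cv2.imwrite(f"pics/{n}12.png",c["color"] if n=="wrist" else cv2.resize(c["color"][100:320,180:480],None,fx=2.6,fy=2.6))
o=get_obs();print(o["ee_pos"].round(4))
E
```

```text
time: 27.75
ee_pos: [0.5804, -0.2237, 0.2468]
tcp_rot: [-178.7, -0.1, 65.4]
wrist_force: [-0.3, -0.2, -0.2]
opening: 0.0001
time: 28.05
ee_pos: [0.6421, -0.2029, 0.2457]
tcp_rot: [-178.6, -0.1, 65.5]
wrist_force: [-0.2, -0.0, -0.2]
opening: -0.0003
[ 0.6403 -0.2037  0.2461]
```

View pics/wrist12.png

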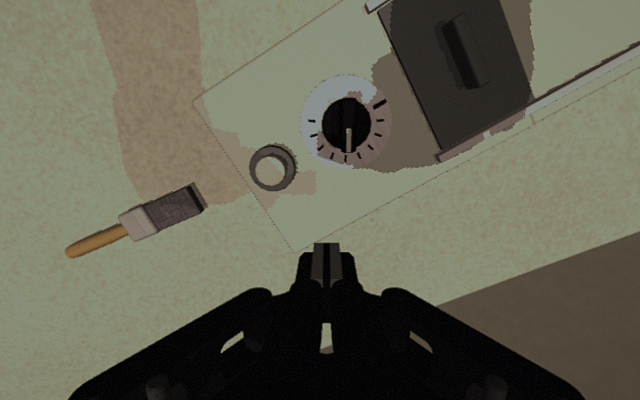

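View pics/scene12.png

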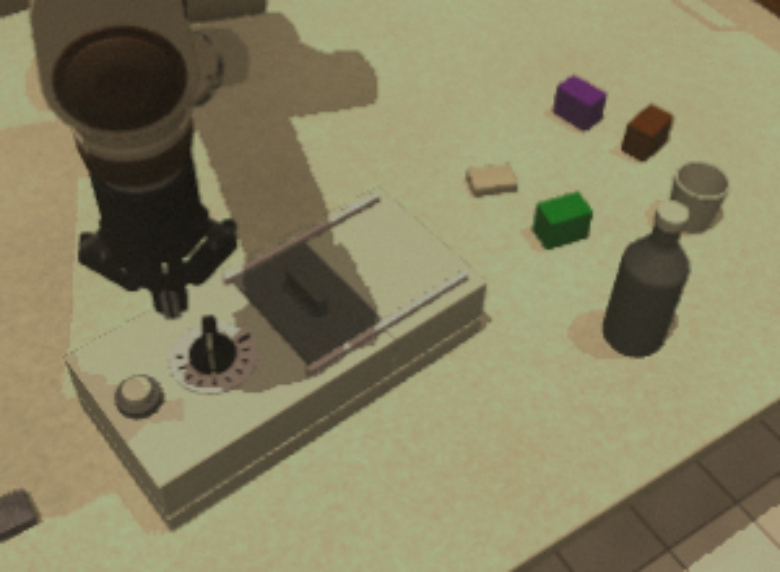

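Run:
```python
from h import *
print(job_done())
```

```text
the job is handed in; nothing more can be done
None
```

The job is done and handed in at about 28 s of the 72 s allowed. Everything was done in the order asked, and nothing looked out of place in the last pictures.

- **Cover and block:** I slid the cover to its open stop and stood the tall off-white block on the chamber floor. A picture showed it upright before I shut the cover. Both stops took about 28 N, and the travel between them was about 100 mm.
- **Dial:** I turned it 120° clockwise from the long tick and let go. The pointer lies at the fifth short tick. The camera reading was about 117°, which is within measuring error.
- **Start button:** I pressed it 6 mm to a hard stop at about 18 N and released it. It looked back up in the last picture.
- **Bystanders:** The worn block, the coloured blocks, the bottle, the cup and the brush looked unmoved, and the gripper was clear of everything at hand-in.

**Disagreements:** One rough picture reading put the shut rib about 5 mm past its shut position, which the stop makes impossible. The arm's position at the stop and the cover plate lining up with the rail ends both say fully shut. My three estimates of the button's height spread over 5 mm, so I pressed by feel.

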